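# Find the rocking corner of the levelling stand and shim it

## Robot

A 6-joint arm with a two-finger parallel gripper is mounted at the origin on a cart in front of the work surface, level with it; the furniture and walls round the work are solid. World frame = base frame: x ahead of the robot, y to its left, z up, the work surface at z = 0. Lengths are in m, angles in rad, forces in N, time in s.
With the tool pointing down it reaches from about 0.25 to 0.775 m from the base axis. Payload 4 kg.
Tool frame: the origin (TCP) lies on the centre line of the jaws, within the pads' length; the fingertips stand 22 mm ahead of it and the grasp point (between the pads) lies 3 mm ahead of it; z points along the fingers, y is the line along which they close (so a half turn about z gives the same grasp; the last joint's range is limited). The gripper opens to 85 mm and grips with 20 to 120 N. Pads are 22 mm wide; open, the fingers measure 114 mm over their backs; the gripper's body (76 mm by 85 mm) begins 54 mm behind the grasp point. The pads swing forward as they close: fully open they stand 13 mm farther back than shut.
Start: joints at [-1.266, 0.087, 1.371, -0, 1.684, -0.103], TCP at [0.218, -0.505, 0.217] pointing down, gripper open.
Joint ranges: [-3.1, 3.1], [-0.76, 2.03], [0.27, 2.55], [-1.08, 4.22], [0.17, 2.65], [-2.57, 2.57]. Speed limits (rad/s): [2.79, 2.79, 3.14, 3.14, 3.14, 3.14].

## Interface

Orientations are given as a 3x3 rotation matrix whose columns are the frame's x, y, z axes.
In Python, from bench import monitor, read_camera, calibration, ctrl gives the robot as it stands. The module is installed in compiled form; this text tells all that it offers.
- The arm moves only by the tool drive_tool, never from a script. Its argument "motion" is a list that holds one entry, the list of rows, each a list of 4 numbers: the shift along the world's x, y, z in m, then the turn about the world's z in degrees. A call has 1 to 5 rows; each row is the pose to reach, as a shift and turn from the pose commanded when the call began; what a row does not reach only later rows make up. A row lasts 1/8 s, in which the tool goes at most 62.5 mm and 10.7 degrees, less where a joint would pass 70% of its speed; a pose out of reach is approached as far as the arm can. A call with a gripper value outside its range is refused whole. "jaw" is the closure, from 0 (fully open) to 1 (shut), set as the call begins (left out, the last holds). The fingers move at their own pace and stop on an object; "grip_force" is the grip in N (left out, the last holds). Time passes only in rows, so rows that repeat a pose let the fingers close. It gives the time, the measured TCP pose, the force, the opening and the grip force at its end, in the units of the state.
- monitor.sense(): the state, without advancing time (a new reading comes with each control period).
- read_camera(name): name is "scene" or "side" or "wrist"; returns (picture, depth): 384x512x3 uint8, blue, green, red; 384x512 float32, m along the optical axis (not along the pixel's ray), 0 where there is no reading.
- calibration(name): a dict with "fx", "fy", "cx", "cy" (pixels), "k1" (the pictures are not rectified: a ray, as slopes to the right and down, at radius r is drawn at 1 + k1 r^2 times it, then the intrinsics apply), "xyz" and "attitude" of the camera in the world. Camera axes: x right, y up, looking along -z (the intrinsics and any distortion apply to the point x, -y, -z); pixel columns grow to the right and rows downward; lengths in m; the calibration is good to about 2 mm. A picture is of the moment at which its call begins: read the wrist's pose just before it. calibration takes no time and is no camera call; for the wrist camera it gives the pose at the moment of the call.
- ctrl.sign_off(): hands the job in; it is judged then, once.
The state is a dict: "time_s": time; "qpos": joint angles; "joint_velocities": joint speeds; "joint_torque": joint torques, N m; "ee_pos": TCP position; "tcp_rot": TCP orientation; "contact_force": force on the tool from outside, world axes, zero at the start; "moment": the same for the moment, N m; "finger_gap": finger opening in m; "grasp_force": force on a finger pad.
Only numpy, scipy, OpenCV 4.12 (cv2) and the standard library are available. Lean on these libraries where they do the work, as an engineer would, in place of code of your own. Each camera call takes 0.05 s, during which the arm holds its last target. There are 200 camera calls.

## Task

One corner of the levelling stand's metal plate has no firm support: press down on the plate's corners one after another with the fingertips until one sinks and stays down, and stop there. Then press the shim lever beside that sunk corner down flat, which lifts the plate level again, and leave the other three levers standing up. Only push, never grip or lift anything, and leave the glass, the tins and the salt shaker where they stand.

Things in the scene. Friction and masses are not known exactly. Their poses are not given: they have to be found in the camera images.
- stand: Levelling stand for a small kitchen appliance, fixed on the worktop: dark steel base 164 x 164 x 8 mm under a tilting plate, two shim levers sticking out at each side (+y and -y). Origin: centre of the underside, on the worktop (z = 0); z up, x from the near to the far side, y to the left, turned 0.05 to 0.3 rad (left side nearer).
- plate: Square bare-metal plate, 184 x 184 x 8 mm, thin lip at the edge; at first level, top 38 mm above the worktop. Origin: its central pivot, 10 mm under the top; z is its normal. Not removable; it stays at the tilt it is left at. Of the hidden feet under its corners one, a different one each time, is 6 mm too short. Pressing opposite a sunk corner would rock it back up.
- corner_1 (a point): Where to press the near left corner: centre of a flat 22 mm disc on the plate's top, at x = -65, y = 65 mm of the stand, 38 mm above the worktop when level. If its foot is the short one, a push of 3 to 4 N sinks it 6 mm (plate tilted 0.065 rad) and it stays down when let go; if not, it gives less than 1 mm. Press with up to about 10 N.
- corner_2 (a point): Where to press the near right corner: centre of a flat 22 mm disc on the plate's top, at x = -65, y = -65 mm of the stand, 38 mm above the worktop when level. If its foot is the short one, a push of 3 to 4 N sinks it 6 mm (plate tilted 0.065 rad) and it stays down when let go; if not, it gives less than 1 mm. Press with up to about 10 N.
- corner_3 (a point): Where to press the far left corner: centre of a flat 22 mm disc on the plate's top, at x = 65, y = 65 mm of the stand, 38 mm above the worktop when level. If its foot is the short one, a push of 3 to 4 N sinks it 6 mm (plate tilted 0.065 rad) and it stays down when let go; if not, it gives less than 1 mm. Press with up to about 10 N.
- corner_4 (a point): Where to press the far right corner: centre of a flat 22 mm disc on the plate's top, at x = 65, y = -65 mm of the stand, 38 mm above the worktop when level. If its foot is the short one, a push of 3 to 4 N sinks it 6 mm (plate tilted 0.065 rad) and it stays down when let go; if not, it gives less than 1 mm. Press with up to about 10 N.
- shim_1_pad (a point): Centre of the top of the grey thumb pad (26 mm wide, 32 long, 6 thick) of corner_1's shim lever (near left). Hinge at x = -42, y = 84, z = 16 mm of the stand, along its x; pad centre 59 mm outward of it. At first slanting up, pad 47 to 53 mm above the worktop; flat, 20 mm above it and 143 mm sideways from the stand's centre. Pushed straight down it swings down and up to 10 mm outward.
- shim_1 (a joint): Angle of corner_1's shim lever, rad: 0 = flat, at its stop; 0.5 to 0.6 at first; stays where it is left. 1 to 5 N on the pad moves it. Below about 0.25 its nose lifts the plate's near left corner if that is sunk, and at 0 the plate is level again; a corner not sunk is not lifted.
- shim_2_pad (a point): Centre of the top of the grey thumb pad (26 mm wide, 32 long, 6 thick) of corner_2's shim lever (near right). Hinge at x = -42, y = -84, z = 16 mm of the stand, along its x; pad centre 59 mm outward of it. At first slanting up, pad 47 to 53 mm above the worktop; flat, 20 mm above it and 143 mm sideways from the stand's centre. Pushed straight down it swings down and up to 10 mm outward.
- shim_2 (a joint): Angle of corner_2's shim lever, rad: 0 = flat, at its stop; 0.5 to 0.6 at first; stays where it is left. 1 to 5 N on the pad moves it. Below about 0.25 its nose lifts the plate's near right corner if that is sunk, and at 0 the plate is level again; a corner not sunk is not lifted.
- shim_3_pad (a point): Centre of the top of the grey thumb pad (26 mm wide, 32 long, 6 thick) of corner_3's shim lever (far left). Hinge at x = 42, y = 84, z = 16 mm of the stand, along its x; pad centre 59 mm outward of it. At first slanting up, pad 47 to 53 mm above the worktop; flat, 20 mm above it and 143 mm sideways from the stand's centre. Pushed straight down it swings down and up to 10 mm outward.
- shim_3 (a joint): Angle of corner_3's shim lever, rad: 0 = flat, at its stop; 0.5 to 0.6 at first; stays where it is left. 1 to 5 N on the pad moves it. Below about 0.25 its nose lifts the plate's far left corner if that is sunk, and at 0 the plate is level again; a corner not sunk is not lifted.
- shim_4_pad (a point): Centre of the top of the grey thumb pad (26 mm wide, 32 long, 6 thick) of corner_4's shim lever (far right). Hinge at x = 42, y = -84, z = 16 mm of the stand, along its x; pad centre 59 mm outward of it. At first slanting up, pad 47 to 53 mm above the worktop; flat, 20 mm above it and 143 mm sideways from the stand's centre. Pushed straight down it swings down and up to 10 mm outward.
- shim_4 (a joint): Angle of corner_4's shim lever, rad: 0 = flat, at its stop; 0.5 to 0.6 at first; stays where it is left. 1 to 5 N on the pad moves it. Below about 0.25 its nose lifts the plate's far right corner if that is sunk, and at 0 the plate is level again; a corner not sunk is not lifted.
- salt: Glass salt shaker with a grey top, 44 mm across, 90 mm tall; loose, behind the stand. Origin: centre of its underside. Not to be disturbed.
- tuna: Round flat food tin, 86 mm across, 40 mm tall; loose, to the right of the stand. Origin: centre of its underside. Not to be disturbed.
- tumbler: Clear drinking glass, 81 mm across, 91 mm tall; loose, to the left of the stand. Origin: centre of its underside. Not to be disturbed.
- sugar_tin: Round grey canister with a wooden lid and knob, 72 mm across, 90 mm tall; loose, to the left of the stand. Origin: centre of its underside. Not to be disturbed.

How it is judged:
By the outcome, as a careful person would: the job done as asked, in the order asked, and still so for the second after the job is handed in, with the robot touching nothing.
It also fails if it takes over 51 s, if anything falls off the work surface, if the arm or the gripper's body presses on something with over 40 N, if the wrist force passes 120 N, or if a joint passes its speed limit or range.

## Working session

There is one attempt and no reset: what is moved stays moved. The work goes in short steps, Python scripts to look and compute and a tool call to move; the robot and the scene stay as the last step left them, time stands still between calls to the robot, and variables do not carry over. Pictures are saved under pics/ and viewed, at most 10 in all, crops included, and the job is handed in when it is done.

Besides the shell and the picture viewer there is one more tool, called after "Request:" by a JSON object that holds its "fn" and its "kwargs", one argument or row to a line. drive_tool: Moves the arm, as the interface text tells. Its arguments: {"type":"object","properties":{"motion":{"type":"array","items":{"type":"array","items":{"type":"array","items":{"type":"number"}}}},"jaw":{"type":"number"},"grip_force":{"type":"number"}},"required":["motion"]}

```bash
mkdir -p pics; cat > h.py <<'E'
import numpy as np, cv2
from bench import monitor, read_camera, calibration, ctrl
def rays(c,uv):
    uv=np.asarray(uv,float).reshape(-1,2)
    d=np.c_[(uv[:,0]-c['cx'])/c['fx'],(uv[:,1]-c['cy'])/c['fy']]
    s=d.copy()
    for _ in range(20): s=d/(1+c['k1']*(s**2).sum(1,keepdims=True))
    return s
def toworld(c,uv,depth):
    s=rays(c,uv); z=np.asarray(depth,float).reshape(-1,1)
    p=np.c_[s[:,:1]*z,-s[:,1:]*z,-z]
    return p@np.array(c['attitude']).reshape(3,3).T+np.array(c['xyz'])
def cloud(c,D):
    v,u=np.nonzero(D>0)
    return np.c_[u,v],toworld(c,np.c_[u,v],D[v,u])
def onplane(c,uv,h):
    R=np.array(c['attitude']).reshape(3,3);o=np.array(c['xyz'])
    s=rays(c,uv); d=np.c_[s[:,0],-s[:,1],-np.ones(len(s))]@R.T
    return o+d*((h-o[2])/d[:,2:])
E
python3 - <<'E'
from h import *
s=monitor.sense();print(s['time_s'],s['ee_pos'],s['contact_force'])
for n in ('scene','side'):
    c=calibration(n);print(n,c)
    P,D=read_camera(n);np.savez(f'{n}0.npz',P=P,D=D)
    cv2.imwrite(f'pics/{n}0.png',P)
E
```

```text
0.0 [ 0.2179629  -0.50438458  0.21562288] [-0.42811701 -0.13253489  0.7847717 ]
scene {'fx': 446.88488832078923, 'fy': 446.88488832078923, 'cx': 257.50545615106165, 'cy': 184.36492493593428, 'k1': 0.0023263382432101905, 'xyz': array([-0.24669707,  0.74147442,  0.7331237 ]), 'attitude': array([[-0.70778545,  0.35903807, -0.60838427],
       [-0.70614941, -0.33542583,  0.62357239],
       [ 0.01981842,  0.87096566,  0.49094404]])}
side {'fx': 346.7243787265587, 'fy': 346.7243787265587, 'cx': 260.6654814745527, 'cy': 193.93088555502115, 'k1': -0.0975790596885775, 'xyz': array([ 0.05193173, -1.02517961,  0.83904431]), 'attitude': array([[ 0.87419604,  0.2949207 , -0.38575   ],
       [-0.48537444,  0.50801496, -0.71157041],
       [-0.01389007,  0.80928523,  0.58725164]])}
```

View pics/scene0.png

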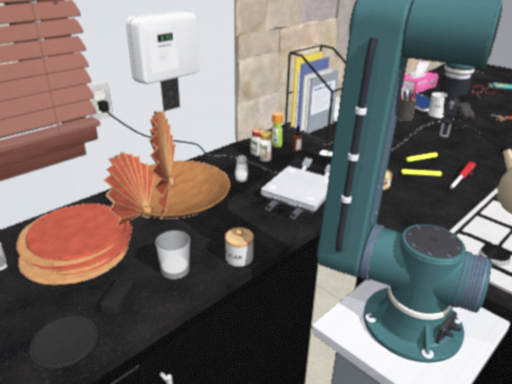

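View pics/side0.png

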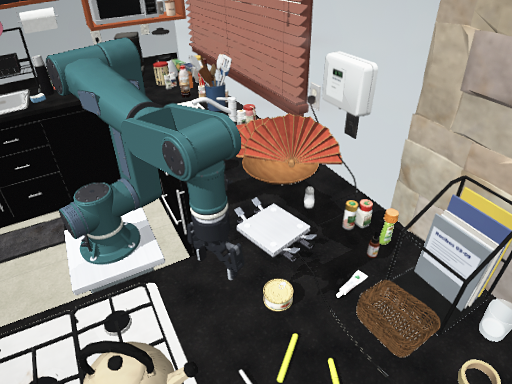

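The side view shows the bare-metal plate at about (274,229), left levers at (245,210) and (260,203), right levers near (305,240), tuna tin at (278,294) and salt at (309,197). In the scene view the plate is at (300,188), with the tumbler at (174,253) and the sugar tin at (239,246).

```bash
cat > plate.py <<'E'
from h import *
def plate(n,P,D,c,box):
    g=P.min(2); m=((g>130)&(P.max(2).astype(int)-g<40)).astype(np.uint8)
    k=np.zeros_like(m);k[box[1]:box[3],box[0]:box[2]]=1;m&=k
    m=cv2.morphologyEx(m,cv2.MORPH_OPEN,np.ones((5,5)))
    nl,l,st,ce=cv2.connectedComponentsWithStats(m); i=1+st[1:,4].argmax()
    m=(l==i).astype(np.uint8)
    cn=max(cv2.findContours(m,0,2)[0],key=cv2.contourArea)[:,0]
    w=onplane(c,cn,0.038)
    r=cv2.minAreaRect((w[:,:2]*1000).astype(np.float32))
    v,u=np.nonzero(m&(D>0)); q=toworld(c,np.c_[u,v],D[v,u])
    print(n,st[i],'rect',r,'box',cv2.boxPoints(r).round(0).tolist(),'depth z',np.median(q[:,2]))
    return m,q
if __name__=='__main__':
    for n,b in (('scene',(245,160,330,215)),('side',(225,195,320,262))):
        d=np.load(n+'0.npz');c=calibration(n)
        m,q=plate(n,d['P'],d['D'],c,b)
        uv,w=cloud(c,d['D'])
        k=(w[:,2]>0.012)&(w[:,2]<0.12)&(w[:,0]>0.2)&(w[:,0]<0.8)&(abs(w[:,1])<0.5)
        H=np.zeros((240,400),np.uint8)
        x=((0.8-w[k,0])*400).astype(int);y=((0.5-w[k,1])*400).astype(int)
        np.maximum.at(H,(x,y),(w[k,2]*2000).astype(np.uint8))
        cv2.imwrite(f'pics/h_{n}.png',cv2.resize(H,None,fx=2,fy=2,interpolation=0))
    a=cv2.imread('pics/h_scene.png');b=cv2.imread('pics/h_side.png')
    # side crop enlarged
    S=cv2.resize(np.load('side0.npz')['P'][185:320,215:345],None,fx=4,fy=4,interpolation=2)
    cv2.imwrite('pics/crop.png',S)
    cv2.imwrite('pics/hh.png',cv2.resize(np.vstack([a[:300],b[:300]]),(800,600)))
E
python3 plate.py
```

```text
scene [ 262  167   67   43 1960] rect ((517.21875, -237.7209930419922), (196.60069274902344, 231.7642059326172), 14.592904090881348) box [[393.0, -150.0], [451.0, -375.0], [642.0, -325.0], [583.0, -101.0]] depth z 0.037632452110258896
side [ 237  205   72   49 2054] rect ((517.6729736328125, -242.32369995117188), (198.1087188720703, 199.8575439453125), 14.091690063476562) box [[397.0, -170.0], [446.0, -363.0], [638.0, -315.0], [589.0, -121.0]] depth z 0.040542084215718865
```

View pics/crop.png

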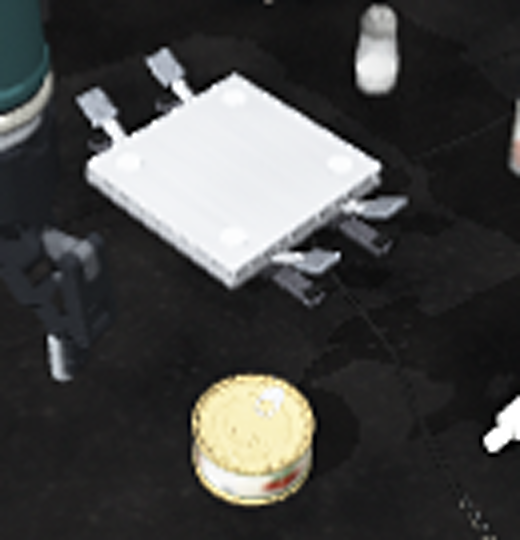

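View pics/hh.png

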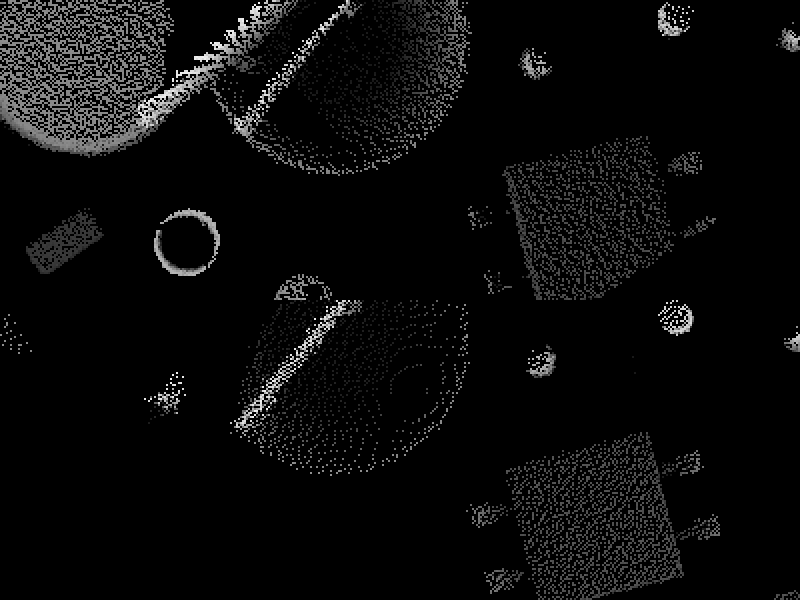

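The crop shows the four press discs as bright spots at crop pixels (129,162), (233,235), (234,97) and (340,163), and four lever pads standing up. The height map confirms the plate and the levers, with a free route from the right above them.

```bash
python3 - <<'E'
from h import *
c=calibration('side')
px=np.array([[129,162],[233,235],[234,97],[340,163]])/4+[215,185]-.4
w=onplane(c,px,.038);print(w.round(4))
L=np.array([[-65,65],[-65,-65],[65,65],[65,-65]])/1000
z=(w[:,0]+1j*w[:,1]);l=L[:,0]+1j*L[:,1]
a=np.angle(((z-z.mean())*l.conj()).sum());print('yaw',a,'centre',z.mean(),'scale',abs(z-z.mean())/abs(l))
ctr=z.mean()
for n,p in zip(['c1','c2','c3','c4'],l): q=ctr+p*np.exp(1j*a);print(n,q.round(4))
for n,p in zip(['s1','s2','s3','s4'],[-.042+.134j,-.042-.134j,.042+.134j,.042-.134j]): print(n,(ctr+p*np.exp(1j*a)).round(4))
s=monitor.sense();print(s['tcp_rot'])
E
```

```text
[[ 0.4459 -0.1929  0.038 ]
 [ 0.4784 -0.3169  0.038 ]
 [ 0.5723 -0.1602  0.038 ]
 [ 0.6051 -0.2864  0.038 ]]
yaw 0.24998452143003536 centre (0.5253969230246155-0.23908845576387666j) scale [1.00025392 0.98878931 0.99848153 1.00803391]
c1 (0.4463-0.1922j)
c2 (0.4785-0.3181j)
c3 (0.5723-0.16j)
c4 (0.6045-0.286j)
s1 (0.4516-0.1196j)
s2 (0.5179-0.3793j)
s3 (0.5329-0.0989j)
s4 (0.5992-0.3585j)
[[ 9.18004656e-01  3.96569088e-01 -6.40601499e-04]
 [ 3.96569553e-01 -9.18002512e-01  1.99430719e-03]
 [ 2.02806799e-04 -2.08482634e-03 -9.99997806e-01]]
```

Request:
{"fn": "drive_tool", "kwargs": {
  "motion": [
    [[0.05,0.036,0,-2],[0.1,0.072,0,-4],[0.15,0.108,-0.02,-6],[0.2,0.144,-0.04,-9],[0.24,0.172,-0.06,-9]]
  ],
  "jaw": 1
}}

```text
time_s: 0.72
ee_pos: [0.4595, -0.3313, 0.156]
tcp_rot: [[0.969, 0.248, -0.0], [0.248, -0.969, -0.0], [-0.0, 0.0, -1.0]]
contact_force: [0.4, -0.1, -0.2]
finger_gap: 0.0
grasp_force: 0.0
```

Request:
{"fn": "drive_tool", "kwargs": {
  "motion": [
    [[0.02,0.014,-0.03,0],[0.02,0.014,-0.045,0],[0.02,0.014,-0.06,0],[0.02,0.014,-0.07,0],[0.02,0.014,-0.07,0]]
  ]
}}

```text
time_s: 1.35
ee_pos: [0.4771, -0.3195, 0.0863]
tcp_rot: [[0.969, 0.247, -0.001], [0.247, -0.969, 0.001], [-0.001, -0.001, -1.0]]
contact_force: [-0.3, -1.0, 0.2]
finger_gap: 0.0001
grasp_force: 0.0
```

Request:
{"fn": "drive_tool", "kwargs": {
  "motion": [
    [[0.001,0.001,-0.012,0],[0.001,0.001,-0.02,0],[0.001,0.001,-0.022,0],[0.001,0.001,-0.023,0],[0.001,0.001,-0.024,0]]
  ]
}}

```text
time_s: 1.98
ee_pos: [0.4794, -0.318, 0.0631]
tcp_rot: [[0.969, 0.248, 0.001], [0.248, -0.969, -0.0], [0.0, 0.001, -1.0]]
contact_force: [0.8, -0.7, 0.8]
finger_gap: 0.0002
grasp_force: 0.0
```

```bash
python3 - <<'E'
from h import *
P,D=read_camera('side');cv2.imwrite('pics/s1.png',cv2.resize(P[170:300,210:340],None,fx=4,fy=4,interpolation=2))
P,D=read_camera('wrist');cv2.imwrite('pics/w1.png',P)
E
```

```text
(no output)
```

View pics/w1.png

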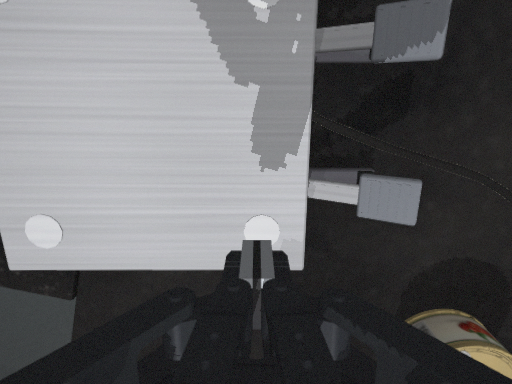

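The wrist view shows the disc of corner_2 at (262,231), corner_1's disc at (44,231), and the closed fingertips at about (257,243). I'll cast the discs onto the plate to check the aim.

```bash
python3 - <<'E'
from h import *
c=calibration('wrist');s=monitor.sense()
print(c['xyz'],np.round(c['attitude'],3),s['ee_pos'],s['contact_force'])
print(onplane(c,[[262,231],[44,231],[257,240]],.038).round(4))
print(onplane(c,[[257,240]],.041).round(4))
P,D=read_camera('wrist')
for r in (236,243,250,260,275): print(r,toworld(c,[[257,r]],D[r,257]).round(4))
E
```

```text
[ 0.54970614 -0.29866433  0.21930509] [[ 0.248  0.927  0.282]
 [-0.969  0.237  0.072]
 [ 0.    -0.291  0.957]] [ 0.47927891 -0.31796631  0.063034  ] [ 0.96215981 -0.87793106 -0.49504324]
[[ 0.4762 -0.321   0.038 ]
 [ 0.4443 -0.1951  0.038 ]
 [ 0.4697 -0.3195  0.038 ]]
[[ 0.471  -0.3192  0.041 ]]
236 [[ 0.472  -0.319   0.0374]]
243 [[ 0.4886 -0.3146  0.084 ]]
250 [[ 0.4886 -0.3146  0.0913]]
260 [[ 0.4887 -0.3146  0.1004]]
275 [[ 0.489  -0.3144  0.1127]]
```

Request:
{"fn": "drive_tool", "kwargs": {
  "motion": [
    [[-0.002,-0.002,-0.001,0],[-0.002,-0.002,-0.002,0],[-0.002,-0.002,-0.003,0],[-0.002,-0.002,-0.004,0],[-0.002,-0.002,-0.004,0]]
  ]
}}

```text
time_s: 2.75
ee_pos: [0.4771, -0.3198, 0.0587]
tcp_rot: [[0.969, 0.248, -0.0], [0.248, -0.969, 0.0], [-0.0, -0.0, -1.0]]
contact_force: [-0.2, -1.1, -0.8]
finger_gap: -0.0
grasp_force: 0.0
```

Request:
{"fn": "drive_tool", "kwargs": {
  "motion": [
    [[0,0,-0.001,0],[0,0,-0.002,0],[0,0,-0.002,0]]
  ]
}}

```text
time_s: 3.12
ee_pos: [0.477, -0.3199, 0.0567]
tcp_rot: [[0.969, 0.248, -0.0], [0.248, -0.969, 0.0], [-0.0, -0.0, -1.0]]
contact_force: [0.1, -0.2, -0.3]
finger_gap: 0.0001
grasp_force: 0.0
```

Request:
{"fn": "drive_tool", "kwargs": {
  "motion": [
    [[0,0,-0.001,0],[0,0,-0.001,0],[0,0,-0.002,0],[0,0,-0.002,0]]
  ]
}}

```text
time_s: 3.62
ee_pos: [0.4771, -0.3198, 0.0547]
tcp_rot: [[0.969, 0.248, -0.0], [0.248, -0.969, 0.0], [-0.0, -0.0, -1.0]]
contact_force: [0.2, -0.3, 0.4]
finger_gap: -0.0001
grasp_force: 0.0
```

```bash
cat > tilt.py <<'E'
from h import *
import sys
# heights of the plate from depth near each disc, per camera, relative to a plane fit
def tilt(n):
    c=calibration(n);P,D=read_camera(n);uv,w=cloud(c,D)
    ctr=.524-.241j;a=.25
    l=((w[:,0]+1j*w[:,1])-ctr)*np.exp(-1j*a)
    k=(abs(l.real)<.085)&(abs(l.imag)<.085)&(abs(w[:,2]-.037)<.012)
    A=np.c_[l.real[k],l.imag[k],np.ones(k.sum())];z=w[k,2]
    for _ in range(4):
        x=np.linalg.lstsq(A,z,rcond=None)[0];r=abs(A@x-z);j=r<max(2.5*np.median(r),.001);A,z=A[j],z[j]
    print(n,k.sum(),'slope x,y rad',x[:2].round(4),'z0',x[2].round(4),'c1..4',[round(float(1000*(x[0]*p+x[1]*q+x[2])),1) for p,q in((-.065,.065),(-.065,-.065),(.065,.065),(.065,-.065))])
for n in sys.argv[1:]: tilt(n)
s=monitor.sense();print(s['time_s'],s['ee_pos'],s['contact_force'])
E
python3 tilt.py side scene wrist
```

```text
side 1012 slope x,y rad [0.0022 0.0026] z0 0.0407 c1..4 [40.8, 40.4, 41.1, 40.7]
scene 1244 slope x,y rad [-0.0013 -0.0007] z0 0.038 c1..4 [38.0, 38.1, 37.9, 38.0]
wrist 76660 slope x,y rad [-0.0009 -0.    ] z0 0.0372 c1..4 [37.2, 37.2, 37.1, 37.1]
3.775 [ 0.47713343 -0.31992313  0.05484273] [-0.71724642  0.27389799  0.72728724]
```

Request:
{"fn": "drive_tool", "kwargs": {
  "motion": [
    [[0,0,-0.001,0],[0,0,-0.002,0],[0,0,-0.003,0],[0,0,-0.003,0]]
  ]
}}

```text
time_s: 4.28
ee_pos: [0.477, -0.3199, 0.0517]
tcp_rot: [[0.969, 0.248, -0.0], [0.248, -0.969, 0.0], [-0.0, -0.0, -1.0]]
contact_force: [-0.1, -0.2, 0.4]
finger_gap: -0.0
grasp_force: 0.0
```

```bash
python3 tilt.py wrist
```

```text
wrist 77491 slope x,y rad [-0.001   0.0001] z0 0.0372 c1..4 [37.3, 37.2, 37.1, 37.1]
4.325 [ 0.47710537 -0.31985296  0.05174123] [ 0.36715952  0.22219    -0.27443777]
```

```bash
python3 - <<'E'
from h import *
P,D=read_camera('side');a=cv2.resize(P[190:270,225:325],(800,640),interpolation=2)[:300*2]
Q,D=read_camera('wrist')
cv2.imwrite('pics/s2.png',np.hstack([cv2.resize(P[190:270,235:305],(420,480),interpolation=2),cv2.resize(Q[190:310,200:295],(380,480),interpolation=2)]))
E
```

```text
(no output)
```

View pics/s2.png

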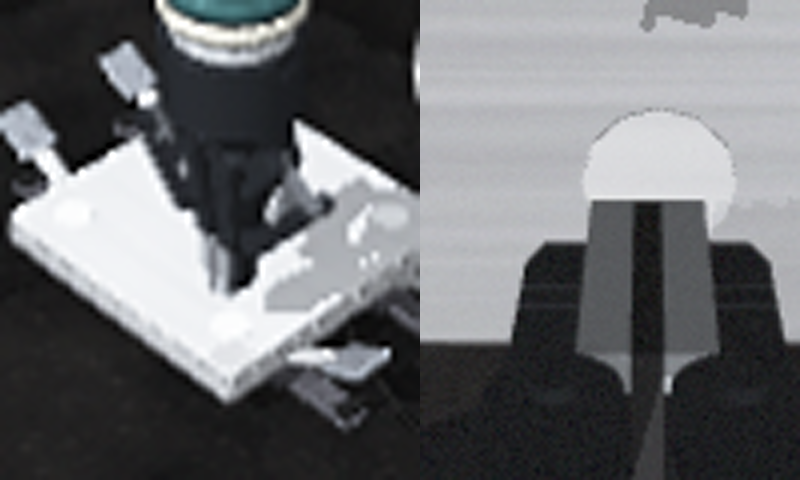

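The picture shows the closed fingertip (left, crop (225,285)) still clearly above the disc at (232,322), so the gap is larger than the nominal tool data implies. I'll measure it.

```bash
python3 - <<'E'
from h import *
c=calibration('side')
uv=[[235+225/6,190+285/6]]
for h in (.03,.04,.05,.06,.07,.08): print(onplane(c,uv,h).round(4))
c=calibration('wrist');P,D=read_camera('wrist');uv,w=cloud(c,D)
k=(abs(uv[:,0]-257)<25)&(w[:,2]>.045)
print(w[k][w[k][:,2].argsort()[:5]].round(4), np.percentile(w[k][:,2],[0,1,5]))
s=monitor.sense();print(s['ee_pos'],s['qpos'],s['finger_gap'])
E
```

```text
[[ 0.496  -0.2848  0.03  ]]
[[ 0.4905 -0.294   0.04  ]]
[[ 0.485  -0.3031  0.05  ]]
[[ 0.4796 -0.3123  0.06  ]]
[[ 0.4741 -0.3214  0.07  ]]
[[ 0.4686 -0.3306  0.08  ]]
[[ 0.4855 -0.3144  0.0686]
 [ 0.4863 -0.3176  0.0688]
 [ 0.4853 -0.313   0.0691]
 [ 0.4861 -0.3162  0.0691]
 [ 0.4853 -0.3126  0.0692]] [0.06860951 0.07176835 0.07725766]
[ 0.47713638 -0.31995831  0.05187078] [-6.89328308e-01  2.29402538e-01  1.54283918e+00 -1.06829351e-04
  1.36921033e+00  6.30786391e-01] 0.00017861345919278652
```

Two views agree: the fingertips really are at z≈0.068 while the reported TCP is at 0.052, so they sit about 38 mm farther back than nominal. Contact with the plate should come at a reported z of about 0.021, so I'll descend in guarded steps.

Request:
{"fn": "drive_tool", "kwargs": {
  "motion": [
    [[0,0,-0.008,0],[0,0,-0.016,0],[0,0,-0.021,0],[0,0,-0.023,0],[0,0,-0.024,0]]
  ]
}}

```text
time_s: 5.1
ee_pos: [0.4772, -0.3199, 0.0277]
tcp_rot: [[0.969, 0.248, -0.0], [0.248, -0.969, -0.0], [-0.0, 0.0, -1.0]]
contact_force: [0.2, 0.6, -0.3]
finger_gap: 0.0002
grasp_force: 0.0
```

Request:
{"fn": "drive_tool", "kwargs": {
  "motion": [
    [[0,0,-0.001,0],[0,0,-0.002,0],[0,0,-0.003,0],[0,0,-0.003,0]]
  ]
}}

```text
time_s: 5.6
ee_pos: [0.4771, -0.3199, 0.0248]
tcp_rot: [[0.969, 0.248, -0.0], [0.248, -0.969, -0.0], [-0.0, 0.0, -1.0]]
contact_force: [-0.9, -0.2, 0.3]
finger_gap: -0.0005
grasp_force: 0.0
```

Request:
{"fn": "drive_tool", "kwargs": {
  "motion": [
    [[0,0,-0.001,0],[0,0,-0.002,0],[0,0,-0.002,0]]
  ]
}}

```text
time_s: 5.98
ee_pos: [0.4772, -0.32, 0.0236]
tcp_rot: [[0.969, 0.248, 0.0], [0.248, -0.969, -0.0], [0.0, 0.0, -1.0]]
contact_force: [-0.8, 0.9, 4.0]
finger_gap: -0.0002
grasp_force: 2.3
```

Request:
{"fn": "drive_tool", "kwargs": {
  "motion": [
    [[0,0,-0.001,0],[0,0,-0.0015,0],[0,0,-0.0015,0]]
  ]
}}

```text
time_s: 6.35
ee_pos: [0.4773, -0.32, 0.0235]
tcp_rot: [[0.969, 0.248, 0.0], [0.248, -0.969, -0.001], [0.0, 0.001, -1.0]]
contact_force: [-3.9, 2.5, 10.3]
finger_gap: 0.0001
grasp_force: 5.4
```

Corner_2 is firm: 10 N and no sinking. Next, corner_1.

Request:
{"fn": "drive_tool", "kwargs": {
  "motion": [
    [[0,0,0.02,0],[-0.015,0.06,0.02,0],[-0.031,0.122,0.018,0],[-0.032,0.1255,0.008,0],[-0.032,0.1255,0.004,0]]
  ]
}}

```text
time_s: 6.98
ee_pos: [0.4449, -0.1943, 0.0246]
tcp_rot: [[0.968, 0.249, -0.0], [0.249, -0.968, -0.0], [-0.0, 0.0, -1.0]]
contact_force: [0.5, 0.0, -0.8]
finger_gap: -0.0001
grasp_force: 0.0
```

Request:
{"fn": "drive_tool", "kwargs": {
  "motion": [
    [[0,0,-0.001,0],[0,0,-0.002,0],[0,0,-0.003,0],[0,0,-0.003,0]]
  ]
}}

```text
time_s: 7.48
ee_pos: [0.4457, -0.1957, 0.0235]
tcp_rot: [[0.969, 0.247, 0.001], [0.247, -0.969, -0.002], [0.001, 0.002, -1.0]]
contact_force: [-2.1, -0.2, 5.4]
finger_gap: 0.0
grasp_force: 2.5
```

Request:
{"fn": "drive_tool", "kwargs": {
  "motion": [
    [[0,0,-0.001,0],[0,0,-0.001,0]]
  ]
}}

```text
time_s: 7.72
ee_pos: [0.4457, -0.1958, 0.0235]
tcp_rot: [[0.969, 0.248, 0.001], [0.248, -0.969, -0.002], [0.001, 0.002, -1.0]]
contact_force: [-3.6, -0.1, 10.0]
finger_gap: -0.0
grasp_force: 5.0
```

Corner_1 is firm too. Next, corner_3 (the salt is at about (0.72,-0.17), which is clear).

Request:
{"fn": "drive_tool", "kwargs": {
  "motion": [
    [[0,0,0.02,0],[0.06,0.015,0.02,0],[0.12,0.03,0.018,0],[0.126,0.032,0.008,0],[0.126,0.033,0.004,0]]
  ]
}}

```text
time_s: 8.35
ee_pos: [0.5702, -0.1613, 0.0236]
tcp_rot: [[0.969, 0.248, -0.003], [0.248, -0.969, 0.001], [-0.003, -0.002, -1.0]]
contact_force: [-0.3, 0.2, -0.3]
finger_gap: -0.0004
grasp_force: 0.4
```

Request:
{"fn": "drive_tool", "kwargs": {
  "motion": [
    [[0,0,-0.001,0],[0,0,-0.002,0],[0,0,-0.003,0],[0,0,-0.003,0]]
  ]
}}

```text
time_s: 8.85
ee_pos: [0.5705, -0.1619, 0.023]
tcp_rot: [[0.969, 0.248, -0.0], [0.248, -0.969, -0.001], [-0.001, 0.001, -1.0]]
contact_force: [-1.9, 0.5, 3.7]
finger_gap: 0.0001
grasp_force: 1.5
```

Request:
{"fn": "drive_tool", "kwargs": {
  "motion": [
    [[0,0,-0.001,0],[0,0,-0.001,0]]
  ]
}}

```text
time_s: 9.1
ee_pos: [0.5709, -0.1618, 0.0216]
tcp_rot: [[0.969, 0.248, -0.0], [0.248, -0.969, -0.001], [-0.0, 0.001, -1.0]]
contact_force: [-2.3, -0.5, 3.2]
finger_gap: -0.0
grasp_force: 1.9
```

Corner_3 is giving way at about 3 N. I'll follow it down.

Request:
{"fn": "drive_tool", "kwargs": {
  "motion": [
    [[0,0,-0.001,0],[0,0,-0.002,0],[0,0,-0.003,0],[0,0,-0.004,0],[0,0,-0.004,0]]
  ]
}}

```text
time_s: 9.72
ee_pos: [0.5713, -0.1616, 0.0181]
tcp_rot: [[0.969, 0.248, 0.0], [0.248, -0.969, -0.0], [0.0, 0.001, -1.0]]
contact_force: [-4.0, -0.9, 7.2]
finger_gap: -0.0002
grasp_force: 3.6
```

Request:
{"fn": "drive_tool", "kwargs": {
  "motion": [
    [[0,0,-0.001,0],[0,0,-0.001,0],[0,0,0.01,0],[0,0,0.05,0],[0,0,0.08,0]]
  ]
}}

```text
time_s: 10.35
ee_pos: [0.5719, -0.161, 0.0982]
tcp_rot: [[0.969, 0.248, 0.002], [0.248, -0.969, 0.001], [0.002, -0.0, -1.0]]
contact_force: [0.2, 0.4, -0.1]
finger_gap: -0.0004
grasp_force: 0.0
```

Request:
{"fn": "drive_tool", "kwargs": {
  "motion": [
    [[-0.02,0.03,0,0],[-0.038,0.06,0,0],[-0.038,0.06,0,0]]
  ]
}}

```text
time_s: 10.72
ee_pos: [0.5326, -0.0992, 0.097]
tcp_rot: [[0.968, 0.251, 0.0], [0.251, -0.968, 0.001], [0.001, -0.001, -1.0]]
contact_force: [0.6, 0.9, 0.1]
finger_gap: -0.0
grasp_force: 0.0
```

```bash
python3 tilt.py side scene wrist; python3 - <<'E'
from h import *
c=calibration('wrist');P,D=read_camera('wrist');np.savez('w3.npz',P=P,D=D)
cv2.imwrite('pics/w3.png',P)
uv,w=cloud(c,D)
l=((w[:,0]+1j*w[:,1])-(.5245-.241j))*np.exp(-.25j)
for n,sx in(('s3',.042),('s1',-.042)):
    k=(abs(l.real-sx)<.02)&(l.imag>.1)&(l.imag<.165)&(w[:,2]>.025)&(w[:,2]<.065)
    print(n,k.sum(),w[k].mean(0).round(4) if k.any() else 0,l[k].mean(), w[k,2].min(),w[k,2].max())
E
```

```text
side 1466 slope x,y rad [-0.0391 -0.0387] z0 0.0408 c1..4 [40.8, 45.8, 35.7, 40.8]
scene 1402 slope x,y rad [-0.0417 -0.0433] z0 0.0379 c1..4 [37.8, 43.4, 32.3, 38.0]
wrist 33998 slope x,y rad [-0.0422 -0.0411] z0 0.0372 c1..4 [37.2, 42.6, 31.8, 37.1]
10.875 [ 0.53377703 -0.10164115  0.09723347] [ 0.30098312  1.13937973 -0.27200691]
s3 1986 [ 0.5331 -0.106   0.0471] (0.04178776190600833+0.1287128029085959j) 0.025397453336299114 0.05831777687012288
s1 68 [ 0.441  -0.1239  0.0504] (-0.051966781362824205+0.1341716164492329j) 0.04638240962889015 0.0531692132754209
```

View pics/w3.png

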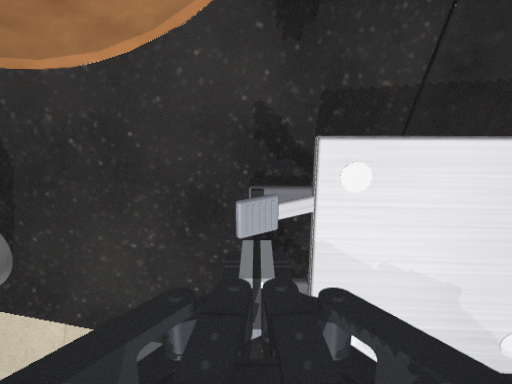

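Corner_3 stays sunk (31.8 mm against 37.2 mm for the level plate). The shim_3 pad is at (257,216), with the fingertips poised just above it. Now I'll press it down.

Request:
{"fn": "drive_tool", "kwargs": {
  "motion": [
    [[0,0,-0.025,0],[0,0,-0.045,0],[0,0,-0.052,0],[0,0,-0.058,0],[0,0,-0.062,0]]
  ]
}}

```text
time_s: 11.55
ee_pos: [0.5339, -0.1018, 0.0359]
tcp_rot: [[0.969, 0.248, 0.002], [0.248, -0.969, -0.0], [0.001, 0.001, -1.0]]
contact_force: [0.2, -0.5, 1.3]
finger_gap: 0.0002
grasp_force: 0.4
```

Request:
{"fn": "drive_tool", "kwargs": {
  "motion": [
    [[0,0.001,-0.003,0],[-0.001,0.003,-0.006,0],[-0.001,0.004,-0.009,0],[-0.001,0.005,-0.012,0],[-0.001,0.005,-0.012,0]]
  ]
}}

```text
time_s: 12.18
ee_pos: [0.5318, -0.0962, 0.0229]
tcp_rot: [[0.969, 0.248, -0.001], [0.248, -0.969, 0.0], [-0.001, -0.0, -1.0]]
contact_force: [-0.2, 0.0, 0.5]
finger_gap: -0.0002
grasp_force: 0.0
```

Request:
{"fn": "drive_tool", "kwargs": {
  "motion": [
    [[0,0.001,-0.003,0],[-0.001,0.002,-0.006,0],[-0.001,0.003,-0.009,0],[-0.001,0.003,-0.012,0],[-0.001,0.003,-0.014,0]]
  ]
}}

```text
time_s: 12.8
ee_pos: [0.531, -0.093, 0.0092]
tcp_rot: [[0.969, 0.248, -0.0], [0.248, -0.969, 0.001], [-0.0, -0.001, -1.0]]
contact_force: [-1.2, 0.8, 2.8]
finger_gap: 0.0002
grasp_force: 1.0
```

Request:
{"fn": "drive_tool", "kwargs": {
  "motion": [
    [[0,0,-0.001,0],[0,0,-0.002,0],[0,0,-0.003,0],[0,0,-0.004,0],[0,0,-0.004,0]]
  ]
}}

```text
time_s: 13.42
ee_pos: [0.5312, -0.0935, 0.0052]
tcp_rot: [[0.969, 0.248, 0.0], [0.248, -0.969, -0.0], [0.0, 0.0, -1.0]]
contact_force: [-0.3, 1.2, 0.9]
finger_gap: 0.0002
grasp_force: 0.5
```

Request:
{"fn": "drive_tool", "kwargs": {
  "motion": [
    [[0,0,-0.001,0],[0,0,-0.002,0],[0,0,-0.003,0],[0,0,-0.003,0]]
  ]
}}

```text
time_s: 13.92
ee_pos: [0.5314, -0.0936, 0.0045]
tcp_rot: [[0.969, 0.248, 0.001], [0.248, -0.969, -0.0], [0.0, 0.001, -1.0]]
contact_force: [-4.6, 2.1, 11.2]
finger_gap: 0.0001
grasp_force: 6.0
```

The lever is hard on its stop. I'll retract straight up, move aside and check.

Request:
{"fn": "drive_tool", "kwargs": {
  "motion": [
    [[0,0,-0.001,0],[0,0,-0.001,0],[0,0,0.02,0],[0,0,0.07,0],[0,0,0.12,0]]
  ]
}}

```text
time_s: 14.55
ee_pos: [0.5306, -0.0938, 0.1227]
tcp_rot: [[0.969, 0.248, -0.002], [0.248, -0.969, -0.001], [-0.002, 0.0, -1.0]]
contact_force: [1.3, -0.1, 0.9]
finger_gap: 0.0003
grasp_force: 0.0
```

Request:
{"fn": "drive_tool", "kwargs": {
  "motion": [
    [[-0.05,0,0.02,0],[-0.1,0,0.04,0],[-0.12,0,0.06,0],[-0.12,0,0.06,0],[-0.12,0,0.06,0]]
  ]
}}

```text
time_s: 15.18
ee_pos: [0.4114, -0.0936, 0.1816]
tcp_rot: [[0.969, 0.248, -0.0], [0.248, -0.969, -0.0], [-0.0, 0.0, -1.0]]
contact_force: [0.9, 0.1, 0.3]
finger_gap: 0.0001
grasp_force: 0.0
```

```bash
python3 tilt.py side scene wrist; python3 - <<'E'
from h import *
im=[]
for n in ('side','scene','wrist'):
    c=calibration(n);P,D=read_camera(n);uv,w=cloud(c,D)
    l=((w[:,0]+1j*w[:,1])-(.5245-.241j))*np.exp(-.25j)
    for i,(sx,sy) in enumerate(((-.042,1),(-.042,-1),(.042,1),(.042,-1))):
        k=(abs(l.real-sx)<.016)&(l.imag*sy>.118)&(l.imag*sy<.16)&(w[:,2]>.012)&(w[:,2]<.07)
        print(n,'s',i+1,k.sum(),'z med/max',np.median(w[k,2]).round(4) if k.any() else 0,w[k,2].max().round(4) if k.any() else 0)
    im.append(P)
a=cv2.resize(im[0][185:285,225:335],(400,364),interpolation=2);b=cv2.resize(im[2],(400,300))
f=np.zeros((364,800,3),np.uint8);f[:,:400]=a;f[:300,400:]=b
cv2.imwrite('pics/end.png',f)
E
```

```text
side 1540 slope x,y rad [-0.0114 -0.0098] z0 0.0409 c1..4 [41.0, 42.2, 39.5, 40.8]
scene 1418 slope x,y rad [-0.0136 -0.0137] z0 0.038 c1..4 [38.0, 39.7, 36.2, 38.0]
wrist 29667 slope x,y rad [-0.014  -0.0127] z0 0.0372 c1..4 [37.2, 38.9, 35.4, 37.1]
15.325 [ 0.4112499  -0.09330501  0.18093518] [ 0.02141306  0.25354098 -0.68191333]
side s 1 70 z med/max 0.0502 0.0616
side s 2 63 z med/max 0.0492 0.059
side s 3 51 z med/max 0.0222 0.026
side s 4 53 z med/max 0.0522 0.0614
scene s 1 35 z med/max 0.0529 0.0585
scene s 2 62 z med/max 0.0464 0.0565
scene s 3 64 z med/max 0.0192 0.0218
scene s 4 42 z med/max 0.0514 0.0588
wrist s 1 906 z med/max 0.0502 0.0576
wrist s 2 0 z med/max 0 0
wrist s 3 1283 z med/max 0.0186 0.0214
wrist s 4 0 z med/max 0 0
```

View pics/end.png

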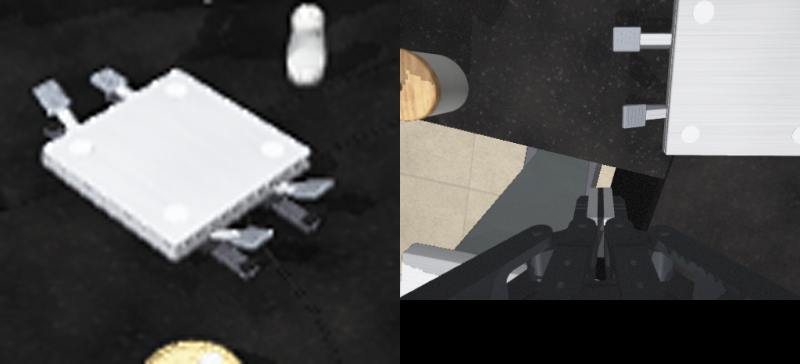

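All other levers stand (pads about 50 mm) and shim_3 lies low, but the plate is still about 0.018 rad down at corner_3. I'll check the lever's angle.

```bash
cat > lev.py <<'E'
from h import *
c=calibration('wrist');P,D=read_camera('wrist');uv,w=cloud(c,D)
l=((w[:,0]+1j*w[:,1])-(.5245-.241j))*np.exp(-.25j)
for n,sx in(('s3',.042),('s1',-.042)):
    k=(abs(l.real-sx)<.010)&(l.imag>.10)&(l.imag<.17)&(w[:,2]>.012)&(w[:,2]<.07)
    print(n,[(round(a,3),int(j.sum()),(1000*np.median(w[j,2])).round(1)) for a in np.arange(.10,.17,.006) if (j:=k&(abs(l.imag-a)<.003)).any()])
    j=k&(l.imag>.129)&(l.imag<.155);print(np.arctan(np.polyfit(l.imag[j],w[j,2],1)[0]))
E
python3 lev.py; python3 tilt.py wrist
```

```text
s3 [(np.float64(0.1), 51, np.float64(17.4)), (np.float64(0.106), 98, np.float64(17.6)), (np.float64(0.112), 100, np.float64(17.5)), (np.float64(0.118), 103, np.float64(17.3)), (np.float64(0.124), 96, np.float64(17.5)), (np.float64(0.13), 157, np.float64(18.6)), (np.float64(0.136), 162, np.float64(18.8)), (np.float64(0.142), 159, np.float64(18.8)), (np.float64(0.148), 161, np.float64(18.9)), (np.float64(0.154), 168, np.float64(18.8)), (np.float64(0.16), 46, np.float64(17.5))]
0.006386178344631234
s1 [(np.float64(0.1), 36, np.float64(28.3)), (np.float64(0.106), 73, np.float64(31.5)), (np.float64(0.112), 77, np.float64(35.3)), (np.float64(0.118), 84, np.float64(39.1)), (np.float64(0.124), 131, np.float64(44.4)), (np.float64(0.13), 136, np.float64(47.6)), (np.float64(0.136), 148, np.float64(51.3)), (np.float64(0.142), 148, np.float64(55.1)), (np.float64(0.148), 98, np.float64(55.4))]
0.4459108184345662
wrist 29714 slope x,y rad [-0.0139 -0.0124] z0 0.0371 c1..4 [37.2, 38.9, 35.4, 37.0]
15.575 [ 0.41123711 -0.09336793  0.18181146] [-0.50070522 -0.11718811 -0.20424566]
```

Request:
{"fn": "drive_tool", "kwargs": {
  "motion": [
    [[0.05,0,-0.01,0],[0.1,0,-0.03,0],[0.12,0,-0.06,0],[0.12,0.001,-0.11,0],[0.12,0.001,-0.16,0]]
  ]
}}

```text
time_s: 16.2
ee_pos: [0.5318, -0.0924, 0.0209]
tcp_rot: [[0.969, 0.249, 0.001], [0.249, -0.969, -0.0], [0.001, 0.0, -1.0]]
contact_force: [-0.6, -1.1, -0.2]
finger_gap: 0.0002
grasp_force: 0.0
```

Request:
{"fn": "drive_tool", "kwargs": {
  "motion": [
    [[0,0,-0.01,0],[0,0,-0.015,0],[0,0,-0.018,0],[0,0,-0.02,0],[0,0,-0.02,0]]
  ]
}}

```text
time_s: 16.82
ee_pos: [0.5328, -0.0929, 0.0049]
tcp_rot: [[0.969, 0.248, 0.004], [0.248, -0.969, -0.001], [0.004, 0.002, -1.0]]
contact_force: [-1.7, -0.4, 5.1]
finger_gap: 0.0
grasp_force: 2.7
```

```bash
python3 tilt.py wrist side
```

```text
wrist 19319 slope x,y rad [-0.0123 -0.0117] z0 0.0371 c1..4 [37.2, 38.7, 35.6, 37.1]
side 1536 slope x,y rad [-0.0118 -0.0113] z0 0.0409 c1..4 [40.9, 42.4, 39.4, 40.8]
16.925 [ 0.53281694 -0.09288107  0.0048201 ] [-1.57640044  0.24469244  6.30847498]
```

Now press harder and see whether the plate follows.

Request:
{"fn": "drive_tool", "kwargs": {
  "motion": [
    [[0,0,-0.001,0],[0,0,-0.002,0],[0,0,-0.003,0],[0,0,-0.003,0]]
  ]
}}

```text
time_s: 17.42
ee_pos: [0.5331, -0.0929, 0.0043]
tcp_rot: [[0.969, 0.248, 0.005], [0.248, -0.969, -0.002], [0.004, 0.003, -1.0]]
contact_force: [-5.3, 1.7, 17.3]
finger_gap: -0.0001
grasp_force: 8.4
```

```bash
python3 tilt.py wrist side
```

```text
wrist 19137 slope x,y rad [-0.0117 -0.0122] z0 0.0371 c1..4 [37.1, 38.7, 35.6, 37.2]
side 1547 slope x,y rad [-0.0117 -0.007 ] z0 0.0408 c1..4 [41.1, 42.1, 39.6, 40.5]
17.525 [ 0.53309074 -0.09288293  0.00425674] [-4.66879387  1.51348811 16.00097812]
```

Request:
{"fn": "drive_tool", "kwargs": {
  "motion": [
    [[0,0,-0.001,0],[0,0,-0.001,0],[0,0,-0.001,0],[0,0,-0.001,0],[0,0,-0.001,0]]
  ]
}}

```text
time_s: 18.15
ee_pos: [0.5332, -0.0929, 0.0041]
tcp_rot: [[0.969, 0.248, 0.005], [0.248, -0.969, -0.002], [0.005, 0.003, -1.0]]
contact_force: [-7.6, 1.9, 21.1]
finger_gap: 0.0001
grasp_force: 10.3
```

Request:
{"fn": "drive_tool", "kwargs": {
  "motion": [
    [[0,0,0,0],[0,0,0,0],[0,0,0,0],[0,0,0,0],[0,0,0,0]]
  ]
}}

```text
time_s: 18.77
ee_pos: [0.5332, -0.0929, 0.004]
tcp_rot: [[0.969, 0.248, 0.005], [0.248, -0.969, -0.002], [0.005, 0.003, -1.0]]
contact_force: [-7.1, 1.8, 21.1]
finger_gap: 0.0004
grasp_force: 10.3
```

```bash
python3 tilt.py wrist side
```

```text
wrist 19077 slope x,y rad [-0.0117 -0.0111] z0 0.0371 c1..4 [37.2, 38.6, 35.6, 37.1]
side 1546 slope x,y rad [-0.012  -0.0088] z0 0.0409 c1..4 [41.1, 42.2, 39.5, 40.7]
18.875 [ 0.53317864 -0.09288548  0.00407503] [-7.34705295  2.04365422 20.29727667]
```

Request:
{"fn": "drive_tool", "kwargs": {
  "motion": [
    [[0,0,0.02,0],[0,0,0.07,0],[0,0,0.12,0],[-0.05,0,0.15,0],[-0.1,0,0.17,0]]
  ]
}}

```text
time_s: 19.5
ee_pos: [0.431, -0.0928, 0.171]
tcp_rot: [[0.969, 0.249, 0.004], [0.249, -0.969, -0.002], [0.003, 0.003, -1.0]]
contact_force: [-0.2, -0.4, 0.4]
finger_gap: -0.0
grasp_force: 0.0
```

Request:
{"fn": "drive_tool", "kwargs": {
  "motion": [
    [[-0.02,0,0.011,0],[-0.02,0,0.011,0],[-0.02,0,0.011,0],[-0.02,0,0.011,0]]
  ]
}}

```text
time_s: 20.0
ee_pos: [0.4115, -0.0923, 0.1785]
tcp_rot: [[0.969, 0.248, -0.001], [0.248, -0.969, 0.001], [-0.001, -0.001, -1.0]]
contact_force: [0.0, -0.4, -0.6]
finger_gap: -0.0002
grasp_force: 0.0
```

```bash
python3 tilt.py wrist scene side; python3 lev.py
```

```text
wrist 29536 slope x,y rad [-0.0136 -0.0117] z0 0.0371 c1..4 [37.3, 38.8, 35.5, 37.0]
scene 1406 slope x,y rad [-0.013  -0.0106] z0 0.038 c1..4 [38.2, 39.5, 36.5, 37.8]
side 1537 slope x,y rad [-0.0111 -0.0085] z0 0.0408 c1..4 [40.9, 42.0, 39.5, 40.6]
20.15 [ 0.41136258 -0.09231534  0.17859962] [ 0.29172426  0.15108166 -0.31885257]
s3 [(np.float64(0.1), 50, np.float64(17.4)), (np.float64(0.106), 102, np.float64(17.5)), (np.float64(0.112), 99, np.float64(17.7)), (np.float64(0.118), 100, np.float64(17.5)), (np.float64(0.124), 106, np.float64(17.6)), (np.float64(0.13), 159, np.float64(18.6)), (np.float64(0.136), 162, np.float64(18.9)), (np.float64(0.142), 166, np.float64(18.8)), (np.float64(0.148), 170, np.float64(18.7)), (np.float64(0.154), 164, np.float64(18.9)), (np.float64(0.16), 44, np.float64(18.0))]
0.0034240148140205462
s1 [(np.float64(0.1), 34, np.float64(28.7)), (np.float64(0.106), 75, np.float64(31.2)), (np.float64(0.112), 73, np.float64(35.2)), (np.float64(0.118), 86, np.float64(39.2)), (np.float64(0.124), 133, np.float64(44.2)), (np.float64(0.13), 144, np.float64(47.6)), (np.float64(0.136), 146, np.float64(51.6)), (np.float64(0.142), 155, np.float64(55.1)), (np.float64(0.148), 94, np.float64(55.4))]
0.4532261738275703
```

The lever is flat (≈0 rad), and the plate seems to be creeping slowly toward level. There is ample time, so I'll wait a few seconds and check the trend.

Request:
{"fn": "drive_tool", "kwargs": {
  "motion": [
    [[0,0,0,0],[0,0,0,0],[0,0,0,0],[0,0,0,0],[0,0,0,0]]
  ]
}}

```text
time_s: 20.82
ee_pos: [0.4111, -0.0924, 0.1794]
tcp_rot: [[0.969, 0.248, 0.0], [0.248, -0.969, -0.0], [0.0, 0.0, -1.0]]
contact_force: [0.1, 0.7, 0.2]
finger_gap: 0.0001
grasp_force: 0.0
```

Request:
{"fn": "drive_tool", "kwargs": {
  "motion": [
    [[0,0,0,0],[0,0,0,0],[0,0,0,0],[0,0,0,0],[0,0,0,0]]
  ]
}}

```text
time_s: 21.45
ee_pos: [0.4111, -0.0924, 0.1793]
tcp_rot: [[0.969, 0.248, 0.0], [0.248, -0.969, -0.0], [0.0, 0.0, -1.0]]
contact_force: [-0.0, -0.0, 0.5]
finger_gap: 0.0005
grasp_force: 0.0
```

Request:
{"fn": "drive_tool", "kwargs": {
  "motion": [
    [[0,0,0,0],[0,0,0,0],[0,0,0,0],[0,0,0,0],[0,0,0,0]]
  ]
}}

```text
time_s: 22.08
ee_pos: [0.4111, -0.0924, 0.1794]
tcp_rot: [[0.969, 0.248, 0.0], [0.248, -0.969, -0.0], [0.0, 0.0, -1.0]]
contact_force: [0.0, 0.9, -0.7]
finger_gap: -0.0001
grasp_force: 0.0
```

Request:
{"fn": "drive_tool", "kwargs": {
  "motion": [
    [[0,0,0,0],[0,0,0,0],[0,0,0,0],[0,0,0,0],[0,0,0,0]]
  ]
}}

```text
time_s: 22.7
ee_pos: [0.4111, -0.0924, 0.1793]
tcp_rot: [[0.969, 0.248, 0.0], [0.248, -0.969, -0.0], [-0.0, 0.0, -1.0]]
contact_force: [-0.1, -0.5, 0.2]
finger_gap: 0.0
grasp_force: 0.0
```

Request:
{"fn": "drive_tool", "kwargs": {
  "motion": [
    [[0,0,0,0],[0,0,0,0],[0,0,0,0],[0,0,0,0],[0,0,0,0]]
  ]
}}

```text
time_s: 23.32
ee_pos: [0.4111, -0.0924, 0.1793]
tcp_rot: [[0.969, 0.248, 0.0], [0.248, -0.969, -0.0], [-0.0, 0.0, -1.0]]
contact_force: [-0.5, 0.5, -0.2]
finger_gap: -0.0001
grasp_force: 0.0
```

Request:
{"fn": "drive_tool", "kwargs": {
  "motion": [
    [[0,0,0,0],[0,0,0,0],[0,0,0,0],[0,0,0,0],[0,0,0,0]]
  ]
}}

```text
time_s: 23.95
ee_pos: [0.4111, -0.0924, 0.1793]
tcp_rot: [[0.969, 0.248, 0.0], [0.248, -0.969, -0.0], [-0.0, 0.0, -1.0]]
contact_force: [-0.1, -0.0, 0.1]
finger_gap: 0.0001
grasp_force: 0.0
```

```bash
python3 tilt.py wrist scene side wrist scene side
```

```text
wrist 29543 slope x,y rad [-0.0136 -0.012 ] z0 0.0371 c1..4 [37.2, 38.8, 35.5, 37.0]
scene 1423 slope x,y rad [-0.0136 -0.0119] z0 0.038 c1..4 [38.1, 39.7, 36.3, 37.9]
side 1535 slope x,y rad [-0.0112 -0.0095] z0 0.0409 c1..4 [41.0, 42.3, 39.6, 40.8]
wrist 29567 slope x,y rad [-0.0134 -0.012 ] z0 0.0372 c1..4 [37.2, 38.8, 35.5, 37.1]
scene 1425 slope x,y rad [-0.0123 -0.0147] z0 0.0381 c1..4 [38.0, 39.9, 36.4, 38.3]
side 1542 slope x,y rad [-0.0112 -0.0106] z0 0.0409 c1..4 [40.9, 42.3, 39.4, 40.8]
24.25 [ 0.41112146 -0.09240525  0.17933739] [-0.74708723  0.24944002 -0.90104152]
```

The creep has stopped: lever flat, residual tilt about 0.018 rad. The last firm press gained a little, so I'll give the lever one more firm press, well under the limits.

Request:
{"fn": "drive_tool", "kwargs": {
  "motion": [
    [[0.05,0,-0.01,0],[0.1,0.002,-0.03,0],[0.118,0.004,-0.06,0],[0.118,0.005,-0.11,0],[0.118,0.005,-0.16,0]]
  ]
}}

```text
time_s: 24.88
ee_pos: [0.5298, -0.0873, 0.0181]
tcp_rot: [[0.969, 0.249, 0.001], [0.249, -0.969, -0.0], [0.001, 0.001, -1.0]]
contact_force: [0.8, -0.6, 0.3]
finger_gap: -0.0003
grasp_force: 0.0
```

Request:
{"fn": "drive_tool", "kwargs": {
  "motion": [
    [[0,0,-0.012,0],[0,0,-0.017,0],[0,0,-0.02,0],[0,0,-0.022,0],[0,0,-0.0235,0]]
  ]
}}

```text
time_s: 25.5
ee_pos: [0.5272, -0.0863, 0.003]
tcp_rot: [[0.969, 0.248, -0.005], [0.248, -0.969, 0.002], [-0.005, -0.003, -1.0]]
contact_force: [-20.7, 6.5, 36.8]
finger_gap: 0.0002
grasp_force: 18.3
```

Request:
{"fn": "drive_tool", "kwargs": {
  "motion": [
    [[0,0,0,0],[0,0,0,0],[0,0,0,0],[0,0,0,0],[0,0,0,0]]
  ]
}}

```text
time_s: 26.12
ee_pos: [0.5271, -0.0863, 0.0031]
tcp_rot: [[0.969, 0.248, -0.005], [0.248, -0.969, 0.002], [-0.004, -0.003, -1.0]]
contact_force: [-20.5, 7.0, 32.7]
finger_gap: -0.0007
grasp_force: 16.4
```

Request:
{"fn": "drive_tool", "kwargs": {
  "motion": [
    [[0,0,0.02,0],[0,0,0.07,0],[0,0,0.12,0],[-0.05,0,0.15,0],[-0.1,0,0.17,0]]
  ]
}}

```text
time_s: 26.75
ee_pos: [0.4296, -0.088, 0.1702]
tcp_rot: [[0.969, 0.248, 0.006], [0.249, -0.969, -0.002], [0.005, 0.004, -1.0]]
contact_force: [0.5, -0.6, 0.6]
finger_gap: -0.0001
grasp_force: 0.0
```

Request:
{"fn": "drive_tool", "kwargs": {
  "motion": [
    [[-0.018,-0.005,0.0135,0],[-0.018,-0.005,0.0135,0],[-0.018,-0.005,0.0135,0],[-0.018,-0.005,0.0135,0]]
  ]
}}

```text
time_s: 27.25
ee_pos: [0.4115, -0.0922, 0.1787]
tcp_rot: [[0.969, 0.248, -0.001], [0.248, -0.969, 0.001], [-0.001, -0.001, -1.0]]
contact_force: [0.5, 0.4, -0.6]
finger_gap: -0.0003
grasp_force: 0.0
```

```bash
python3 tilt.py wrist scene side wrist; python3 lev.py | grep -v s
```

```text
wrist 29511 slope x,y rad [-0.0117 -0.0103] z0 0.0372 c1..4 [37.3, 38.6, 35.7, 37.1]
scene 1412 slope x,y rad [-0.0119 -0.0118] z0 0.038 c1..4 [38.0, 39.5, 36.4, 38.0]
side 1552 slope x,y rad [-0.0103 -0.0062] z0 0.0408 c1..4 [41.1, 41.9, 39.7, 40.5]
wrist 29423 slope x,y rad [-0.0119 -0.0102] z0 0.0371 c1..4 [37.3, 38.6, 35.7, 37.0]
27.45 [ 0.41125975 -0.09226991  0.17865926] [ 0.13249507 -0.4522018  -0.09195486]
0.003081538346097607
0.44692836338666214
```

```bash
python3 -c "
from bench import ctrl; print(ctrl.sign_off())"
```

```text
the job is handed in; nothing more can be done
None
```

I handed the job in with the plate not quite level: corner_3 (far left) was the one that sank, its lever shim_3 is flat and the other three stand up, but the plate still tilts about 0.015 rad, with that corner about 1.5 mm low.

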